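Hand over the rice ball pan

TASK

Swing the hasp on the food carrier's front off its catch so that it hangs down, raise the lid by its bar handle until it stands open by itself, and lift out the little pan by its handle. Turn the pan a quarter turn so that its handle points the same way as the serving board's paddle handle, to the server's side, and hold it level over the middle of the board, a good hand's breadth up, the rice ball resting in the middle; finish while still holding it there for the server to take. Never touch the rice ball or let it roll away from the middle of the pan, and leave everything else on the counter where it stands.

Things in the scene. Friction and masses are not known exactly. Their poses are not given: they have to be found in the camera images.
- carrier: Food carrier: shallow stainless box fixed to the counter, 180 mm deep (its x) by 300 mm wide (its y), walls 5 mm thick and 70 mm high, inner floor 5 mm above the counter, with a clear plastic lid. Origin: centre of its underside. Its front (-x) faces the robot more or less.
- lid (a joint): Lid of the carrier, 6 mm clear panel hinged along the back rim: 0 = shut, grows as it opens upward, stop at 1.75 rad. Its hinge is stiff: it takes about 4 N at the handle and stays wherever it is left.
- lid_handle (a point): Middle of the lid's round steel bar handle: 11 mm thick, 90 mm long along the carrier's y, standing 35 mm out from the lid's front edge (carrier frame with the lid shut: x -125, y -30, z 74 mm). Moves with the lid; it stands above the lid's edge when the lid is upright.
- lid_hinge (a point): Point on the lid's hinge axis (parallel to the carrier's y) in line with the handle's middle; carrier frame x +90, y -30, z 70.5 mm. The handle is 215 mm away from it.
- hasp (a joint): Hasp: steel strap 68 mm long, 26 mm wide, hinged at the top of the carrier's front wall. 0 = lying flat on the lid, inward (along the carrier's +x), its slot over the staple of the lid; pi/2 = upright; beyond that it falls outward by itself and hangs down the front at its stop, 4.4 rad. The hinge is nearly free.
- hasp_tab (a point): Point in the hasp's turned-up finger tab at its free end, a plate 26 mm wide (carrier's y) and 24 mm high; point 16 mm above the strap. With the hasp lying on the lid: carrier frame x -28, y +100, z 98 mm, its top edge at z 109 mm.
- hasp_hinge (a point): Point on the hasp's hinge axis (parallel to the carrier's y), middle of the strap: carrier frame x -96, y +100, z 82 mm. The tab point turns about it at 70 mm.
- pan: Small dark steel pan, loose, about 0.3 kg, lying in the carrier: round dished bowl 106 mm across and 26 mm high, its inside sloping up from a flat of about 18 mm in the middle, with a level straight handle. Origin: centre of the bowl's underside; x along the handle to its end, z up. Handle: bar 18 mm wide, 14 mm high, from x 52 to 156 mm, its middle at z 28 mm. At the start it lies with the handle roughly along the carrier's +y.
- pan_handle (a point): Point in the middle of the handle bar, 85 mm from the pan's centre, 28 mm above the pan's underside.
- ball_center (a point): Centre of the rice ball, a brown breaded ball 38 mm across, 35 g, loose in the middle of the pan. It rolls easily: jerky starts and stops set it rocking on the slope.
- board: Wooden serving board, fixed to the counter, 240 mm long (its x), 180 mm wide, 18 mm thick, with a paddle handle 36 mm wide reaching to x 205 mm on its +x end, which points to the counter's far side. Origin: centre of the main panel's underside.
- meal_tray: Bystander: green meal tray with pasta, 162 x 216 mm, 45 mm high. Origin: centre of its underside.
- foil_tray: Bystander: green meal tray with a foil cover, 164 x 216 mm, 49 mm high. Origin: centre of its underside.
- pepper_mill: Bystander: wooden pepper mill, 54 mm across, 172 mm high, at the right of the carrier. Origin: centre of its underside.
- oil_bottle: Bystander: green glass oil bottle, 62 mm across, 220 mm high. Origin: centre of its underside.
- squeeze_bottle: Bystander: white squeeze bottle, 56 mm across, 185 mm high. Origin: centre of its underside.
- spice_jar: Bystander: small spice jar, 48 mm across, 70 mm high, between carrier and board. Origin: centre of its underside.
- spoon: Bystander: steel spoon, 200 mm long, lying in front between carrier and board. Origin: under its middle.

How it is judged:
By the outcome, as a careful person would: the job done as asked, in the order asked, and still so for the second after the job is handed in, while the arm keeps its last pose, push and grip.
It also fails if it takes over 72 s, if anything falls off the work surface, if the arm or the gripper's body presses on something with over 40 N, if the wrist force passes 120 N, or if a joint passes its speed limit or range.

ROBOT

A 6-joint arm with a two-finger parallel gripper is mounted at the origin on the work surface. World frame = base frame: x ahead of the robot, y to its left, z up, the work surface at z = 0. Lengths are in m, angles in rad, forces in N, time in s.
With the tool pointing down it reaches from about 0.35 to 0.775 m from the base axis. Payload 5.5 kg.
Tool frame: the origin (TCP) lies at the very end of the fingers, on their centre line; the grasp point (between the pads) lies env.hold_point_z behind it (env.hold_point_z is the distance from the TCP to the grasp point, in m); z points along the fingers, y is the line along which they close (so a half turn about z gives the same grasp; the last joint's range is limited). The gripper opens to 85 mm and grips with 20 to 120 N. Pads are 22 mm wide; open, the fingers measure 114 mm over their backs; the gripper's body (76 mm by 85 mm) begins 54 mm behind the grasp point. The pads swing forward as they close: fully open they stand 13 mm farther back than shut.
Start: joints at [1.033, 0.313, 0.046, 1.304, 0, 1.431], TCP at [0.223, 0.53, 0.231] pointing down, gripper open.
Joint ranges: [-2.76, 2.76], [-0.86, 1.69], [-1.03, 1.26], [-2.2, 2.34], [-1.47, 1.5], [-3.14, 3.14]. Speed limits (rad/s): [2.57, 2.57, 3.14, 3.14, 3.14, 3.14].

INTERFACE

Orientations are given as a unit quaternion [w, x, y, z].
In Python, from workcell import env gives the robot as it stands.
- The arm moves only by the tool carry_out, never from a script. Its argument "steps" is a list of rows, each a list of 3 entries, a list of its own where there are three numbers: the turn, a rotation vector about the tool's x, y, z in degrees, then the shift along the tool's x, y, z in cm, then the closure in counts, from 0 (fully open) to 255 (shut). A call has exactly 8 rows; each row is the pose to reach, as a shift and turn from the pose commanded when the call began, along the tool's axes at that moment; what a row does not reach only later rows make up. A row lasts 1/8 s, in which the tool goes at most 62.5 mm and 10.7 degrees, less where a joint would pass 70% of its speed; a pose out of reach is approached as far as the arm can. A call with a gripper value outside its range is refused whole. The fingers move at their own pace and stop on an object; "force" is the grip in N (left out, the last holds). Time passes only in rows, so rows that repeat a pose let the fingers close, or fill a call up. It gives the time, the measured TCP pose, the force, the opening and the grip force at its end, in the units of the state.
- env.get_state(): the state, without advancing time (a new reading comes with each control period).
- env.read_camera(name): name is "side" or "top"; returns (picture, depth): 400x640x3 uint8, red, green, blue; 400x640 float32, m along the optical axis (not along the pixel's ray), 0 where there is no reading.
- env.get_calibration(name): a dict with "fx", "fy", "cx", "cy" (pixels), "origin" and "orientation" of the camera in the world. Camera axes: x right, y up, looking along -z (the intrinsics and any distortion apply to the point x, -y, -z); pixel columns grow to the right and rows downward; lengths in m; the calibration is good to about 2 mm. A picture is of the moment at which its call begins. get_calibration takes no time and is no camera call.
- env.hand_in(): hands the job in; it is judged then, once.
The state is a dict: "clock": time; "joint_pos": joint angles; "qvel": joint speeds; "tau": joint torques, N m; "tcp_pos": TCP position; "orientation": TCP orientation; "wrist_force": force on the tool from outside, world axes, zero at the start; "ft_torque": the same for the moment, N m; "finger_gap": finger opening in m; "grip_force": force on a finger pad.
Only numpy, scipy, OpenCV 4.12 (cv2) and the standard library are available. Lean on these libraries where they do the work, as an engineer would, in place of code of your own. Each camera call takes 0.05 s, during which the arm holds its last target. There are 200 camera calls.

## Working session

There is one attempt and no reset: what is moved stays moved. The work goes in short steps, Python scripts to look and compute and a tool call to move; the robot and the scene stay as the last step left them, time stands still between calls to the robot, and variables do not carry over. Pictures are saved under pics/ and viewed, at most 10 in all, crops included, and the job is handed in when it is done.

Besides the shell and the picture viewer there is one more tool, called after "Request:" by a JSON object that holds its "method" and its "body". carry_out: Moves the arm, as the interface text tells. Its arguments: {"type":"object","properties":{"steps":{"type":"array","items":{"type":"array"}},"force":{"type":"number"}},"required":["steps"]}

```bash
ls; mkdir -p pics; cat > h.py <<'E'
import numpy as np, cv2
from scipy.spatial.transform import Rotation as R
from workcell import env
def rot(q): return R.from_quat([q[1],q[2],q[3],q[0]])
def cam(n):
    c=env.get_calibration(n); return c, rot(c["orientation"]).as_matrix(), np.array(c["origin"])
def pts(n,uv,d):
    c,M,o=cam(n); uv=np.atleast_2d(uv).astype(float); d=np.asarray(d)
    p=np.stack([(uv[:,0]-c["cx"])/c["fx"]*d,-(uv[:,1]-c["cy"])/c["fy"]*d,-d*np.ones(len(uv))],1)
    return p@M.T+o
def plane(n,uv,z):
    c,M,o=cam(n); a=pts(n,uv,1.0)-o
    return o+a*((z-o[2])/a[:,2])[:,None]
def cloud(n,dep):
    v,u=np.mgrid[:400,:640]; return pts(n,np.stack([u.ravel(),v.ravel()],1),dep.ravel()).reshape(400,640,3)
E
python3 - <<'E'
from h import *
s=env.get_state()
for k,v in s.items(): print(k,np.round(v,3))
print(env.hold_point_z)
for n in("top","side"):
    print(env.get_calibration(n))
    im,d=env.read_camera(n); np.savez("pics/%s0.npz"%n,im=im,d=d); cv2.imwrite("pics/%s0.png"%n,im[:,:,::-1])
E
```

```text
pics
clock 0.0
joint_pos [ 1.033  0.314  0.045  1.304 -0.     1.431]
qvel [-0.002  0.    -0.001 -0.001  0.     0.001]
tau [-2.0000e-03 -4.8063e+01  2.9854e+01  1.9000e-02 -0.0000e+00 -0.0000e+00]
tcp_pos [0.223 0.53  0.23 ]
orientation [-0.     0.198  0.98  -0.001]
wrist_force [ 0.504  0.143 -0.206]
ft_torque [-0.051 -0.008 -0.08 ]
grip_force 0.0
finger_gap 0.085
0.0187
{'fx': 485.2083918290303, 'fy': 485.2083918290303, 'cx': 321.07171619436673, 'cy': 196.93135584568378, 'origin': array([0.27585682, 0.0628135 , 1.60919446]), 'orientation': array([ 0.70868182,  0.06049498, -0.07497924, -0.69891955])}
{'fx': 508.55232045706913, 'fy': 508.55232045706913, 'cx': 321.8386373742971, 'cy': 192.5060110031845, 'origin': array([-0.39015688, -0.86488512,  1.02187287]), 'orientation': array([ 0.81463874,  0.42180208, -0.17527536, -0.35738673])}
```

View pics/top0.png

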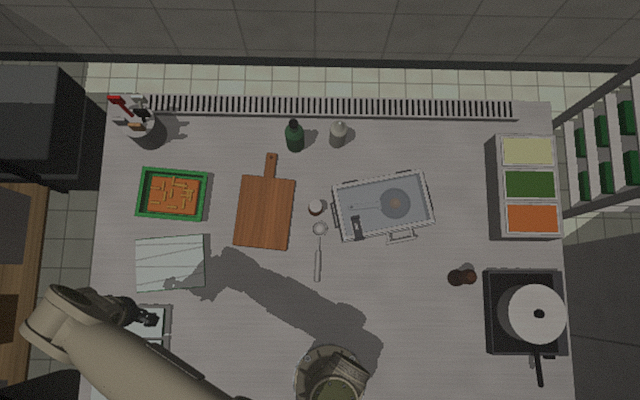

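View pics/side0.png

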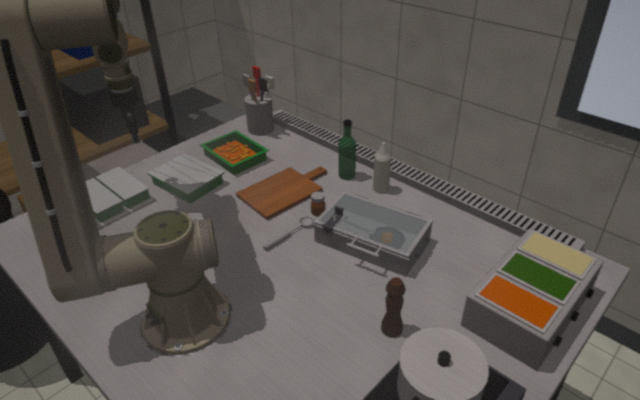

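The top view shows the carrier centred near (383,205), the hasp at (357,228), the lid handle at (402,239), the pan bowl at (394,205) and the board at (264,212) with its paddle end at (271,158). The side view confirms this layout. Next I'll look closer and take measurements.

```bash
python3 - <<'E'
from h import *
t=np.load("pics/top0.npz"); im,d=t["im"],t["d"]; C=cloud("top",d)
hsv=cv2.cvtColor(im,cv2.COLOR_RGB2HSV)
# board
m=cv2.inRange(hsv,(5,90,60),(20,255,255)); m[:, :225]=0; m[:,305:]=0; m[:140]=0; m[260:]=0
n,l,st,ce=cv2.connectedComponentsWithStats(m); k=1+st[1:,4].argmax(); 
v,u=np.nonzero(l==k); P=plane("top",np.stack([u,v],1),0.018)[:,:2].astype(np.float32)
m2=cv2.morphologyEx((l==k).astype(np.uint8),cv2.MORPH_OPEN,np.ones((21,21)))
v,u=np.nonzero(m2);Q=plane("top",np.stack([u,v],1),0.018)[:,:2].astype(np.float32)
print("board",cv2.minAreaRect(Q),cv2.minAreaRect(P), "depth z",np.median(C[l==k][:,2]))
h=l==k; h=h&(m2==0); n,l3,st,ce=cv2.connectedComponentsWithStats(h.astype(np.uint8)); k=1+st[1:,4].argmax(); print("paddle c",plane("top",ce[k],0.018))
for (u,v) in [(264,212),(383,205),(343,240),(434,222),(357,228),(357,220),(402,239),(394,205),(350,206),(462,277)]: print((u,v),np.round(C[v,u],3))
# height map of carrier zone
z=C[160:260,320:450,2]; 
print("z>.05 region"); mm=np.zeros((400,640),np.uint8); mm[160:260,325:450]=(z[:,5:]>0.055)&(z[:,5:]<0.13)
n,l,st,ce=cv2.connectedComponentsWithStats(mm); k=1+st[1:,4].argmax(); print(st[k]); print(cv2.minAreaRect(C[l==k][:,:2].astype(np.float32)))
c=cv2.resize(im[160:255,320:445],None,fx=6,fy=6,interpolation=cv2.INTER_CUBIC); cv2.imwrite("pics/topc.png",c[:,:,::-1])
E
```

```text
board ((0.5333295464515686, 0.22091889381408691), (0.1776260882616043, 0.23915012180805206), 84.53816986083984) ((0.5744403600692749, 0.21698802709579468), (0.1776260882616043, 0.3217466473579407), 84.53816986083984) depth z 0.017321270329635263
paddle c [[0.69325215 0.20582746 0.018     ]]
(264, 212) [0.531 0.22  0.018]
(383, 205) [ 0.55  -0.166  0.078]
(343, 240) [ 0.436 -0.038  0.075]
(434, 222) [ 0.498 -0.33   0.074]
(357, 228) [ 0.474 -0.082  0.083]
(357, 220) [ 0.499 -0.082  0.087]
(402, 239) [ 0.442 -0.226  0.077]
(394, 205) [ 0.552 -0.202  0.074]
(350, 206) [ 0.547 -0.061  0.072]
(462, 277) [ 0.323 -0.392  0.143]
z>.05 region
[ 332  169  104   75 5484]
((0.5398220419883728, -0.1716829389333725), (0.22651292383670807, 0.3044492304325104), 12.014812469482422)
```

View pics/topc.png

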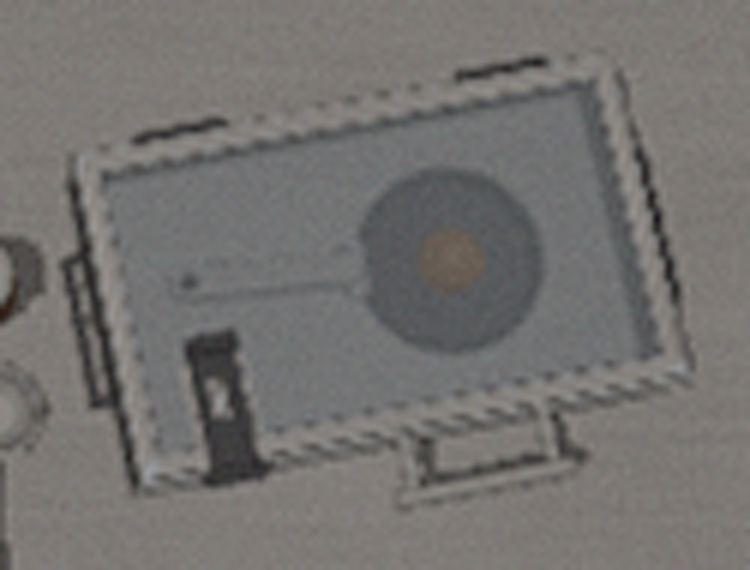

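The crop shows the rim's corners at about (78,160), (612,68), (688,372) and (140,487). The hasp runs from (240,475) to its tab at (212,340), the handle bar is around (492,480), the ball is at (450,260) and the pan's handle end is at (178,285).

```bash
cat >> h.py <<'E'
def cp(uv): return np.atleast_2d(uv)/6.0+[320,160]-0.4
E
python3 - <<'E'
from h import *
c=plane("top",cp([[78,160],[612,68],[688,372],[140,487]]),0.072)[:,:2]; print(np.round(c,3))
L=lambda a,b:np.linalg.norm(a-b)
print("w",L(c[0],c[1]),L(c[2],c[3]),"d",L(c[0],c[3]),L(c[1],c[2]))
def yaw_y(v): return np.degrees(np.arctan2(-v[0],v[1]))
print("yaw",yaw_y(c[0]-c[1]),yaw_y(c[3]-c[2]),[np.degrees(np.arctan2(v[1],v[0])) for v in(c[0]-c[3],c[1]-c[2])])
o=c.mean(0); print("origin",o)
for n,uv,z in [("hinge",(240,473),.082),("tab",(212,345),.1),("bar",(492,480),.074),("pan",(450,262),.03),("ball",(450,260),.03),("phend",(178,286),.04)]:
    p=plane("top",cp(uv),z)[0]
    for a in (11,12,13):
        q=R.from_euler('z',-a,degrees=True).apply(p-np.r_[o,0]); print(n,np.round(p,3),a,np.round(q*1000))
# depth-based edges
t=np.load("pics/top0.npz");C=cloud("top",t["d"])
E
```

```text
[[ 0.611 -0.004]
 [ 0.667 -0.296]
 [ 0.5   -0.332]
 [ 0.434 -0.038]]
w 0.29685234847418046 0.3008532490069231 d 0.1797784894879414 0.17085133915404543
yaw 10.917420196375208 12.626438019499862 [np.float64(10.939884640599763), np.float64(12.238016525350762)]
origin [ 0.55283055 -0.16735371]
hinge [ 0.441 -0.09   0.082] 11 [-95.  97.  82.]
hinge [ 0.441 -0.09   0.082] 12 [-93.  99.  82.]
hinge [ 0.441 -0.09   0.082] 13 [-91. 100.  82.]
tab [ 0.506 -0.074  0.1  ] 11 [-28. 101. 100.]
tab [ 0.506 -0.074  0.1  ] 12 [-26. 101. 100.]
tab [ 0.506 -0.074  0.1  ] 13 [-24. 102. 100.]
bar [ 0.44  -0.225  0.074] 11 [-122.  -35.   74.]
bar [ 0.44  -0.225  0.074] 12 [-122.  -33.   74.]
bar [ 0.44  -0.225  0.074] 13 [-123.  -31.   74.]
pan [ 0.565 -0.212  0.03 ] 11 [  4. -46.  30.]
pan [ 0.565 -0.212  0.03 ] 12 [  3. -46.  30.]
pan [ 0.565 -0.212  0.03 ] 13 [  2. -47.  30.]
ball [ 0.567 -0.212  0.03 ] 11 [  5. -47.  30.]
ball [ 0.567 -0.212  0.03 ] 12 [  4. -47.  30.]
ball [ 0.567 -0.212  0.03 ] 13 [  3. -47.  30.]
phend [ 0.548 -0.061  0.04 ] 11 [ 15. 106.  40.]
phend [ 0.548 -0.061  0.04 ] 12 [ 17. 105.  40.]
phend [ 0.548 -0.061  0.04 ] 13 [ 19. 105.  40.]
```

```bash
cat >> h.py <<'E'
O=np.array([.555,-.168,0]); CY=11.8
def W(p): return R.from_euler('z',CY,degrees=True).apply(np.array(p)/1000.)+O   # carrier mm -> world m
def go(pos,psi):
    """turn (deg) and shift (cm) from the present pose to TCP pos, tool down, tool y at psi deg"""
    s=env.get_state(); Rc=rot(s["orientation"])
    a=np.radians(psi); y=np.array([np.cos(a),np.sin(a),0]); z=np.array([0,0,-1.]); Rt=R.from_matrix(np.stack([np.cross(y,z),y,z],1))
    print("t",s["clock"],"tcp",np.round(s["tcp_pos"],4),"gap",np.round(s["finger_gap"],4),"F",np.round(s["wrist_force"],1),"grip",np.round(s["grip_force"],1))
    print("turn",np.round((Rc.inv()*Rt).as_rotvec(degrees=True),1),"shift",np.round(Rc.inv().apply(np.array(pos)-s["tcp_pos"])*100,2))
E
python3 -c "
from h import *
p=W([-28,100,150]);print(p);go(p,101.8)"
```

```text
[ 0.50714211 -0.07583915  0.15      ]
t 0.1 tcp [0.2225 0.5297 0.2305] gap 0.0856 F [ 0.3  0.2 -0.2] grip 0.0
turn [ -0.1  -0.  -34.6] shift [-49.7  -44.79   8.11]
```

Request:
{"method": "carry_out", "body": {"steps": [[[0,0,-3],[-4,-3.6,0],60],[[0,0,-6],[-8,-7.2,0],60],[[0,0,-9],[-12,-10.8,0],60],[[0,0,-12],[-16,-14.4,0],60],[[0,0,-15],[-20,-18,0],60],[[0,0,-18],[-24,-21.6,0],60],[[0,0,-21],[-28,-25.2,0],60],[[0,0,-24],[-32,-28.8,0],60]], "force": 40}}

```text
clock: 1.1
tcp_pos: [0.4065, 0.139, 0.2312]
orientation: [0.0, -0.011, 1.0, 0.0]
wrist_force: [2.5, 0.8, 0.4]
finger_gap: 0.0654
grip_force: 0.0
```

```bash
python3 -c "
from h import *
go(W([-28,100,150]),101.8)"
```

```text
t 1.1 tcp [0.4065 0.139  0.2312] gap 0.0654 F [2.5 0.8 0.4] grip 0.0
turn [  0.    0.  -10.5] shift [ -9.57 -21.71   8.11]
```

Request:
{"method": "carry_out", "body": {"steps": [[[0,0,-3],[-2,-4.5,1],60],[[0,0,-6],[-4,-9,2.5],60],[[0,0,-9],[-6,-13.5,4],60],[[0,0,-10.5],[-8,-18,6],60],[[0,0,-10.5],[-9,-20.5,7],60],[[0,0,-10.5],[-9.5,-21.6,8],60],[[0,0,-10.5],[-9.5,-21.6,8],60],[[0,0,-10.5],[-9.5,-21.6,8],60]]}}

```text
clock: 2.1
tcp_pos: [0.5054, -0.0723, 0.1516]
orientation: [-0.0, -0.103, 0.995, 0.0]
wrist_force: [0.6, -0.6, 0.9]
finger_gap: 0.0654
grip_force: 0.0
```

```bash
python3 - <<'E'
from h import *
go(W([-28,100,85]),101.8)
im,d=env.read_camera("side"); c=cv2.resize(im[180:300,290:450],None,fx=5,fy=5,interpolation=cv2.INTER_CUBIC); cv2.imwrite("pics/s1.png",c[:,:,::-1])
c0,M,o=cam("side")
for p in (W([-28,100,109]),W([-96,100,82]),W([-125,-30,74]),env.get_state()["tcp_pos"]):
    q=M.T@(np.array(p)-o); u=c0["cx"]+c0["fx"]*q[0]/-q[2]; v=c0["cy"]-c0["fy"]*q[1]/-q[2]; print("crop px",(u-290)*5,(v-180)*5)
E
```

```text
t 2.1 tcp [ 0.5054 -0.0723  0.1516] gap 0.0654 F [ 0.6 -0.6  0.9] grip 0.0
turn [ 0. -0. -0.] shift [-0.1  -0.39  6.66]
crop px 246.14458167114805 139.0509145858242
crop px 187.68054424872105 237.9234283427661
crop px 363.7768832524574 354.1269854424692
crop px 239.95702541962004 79.21860372127028
```

View pics/s1.png

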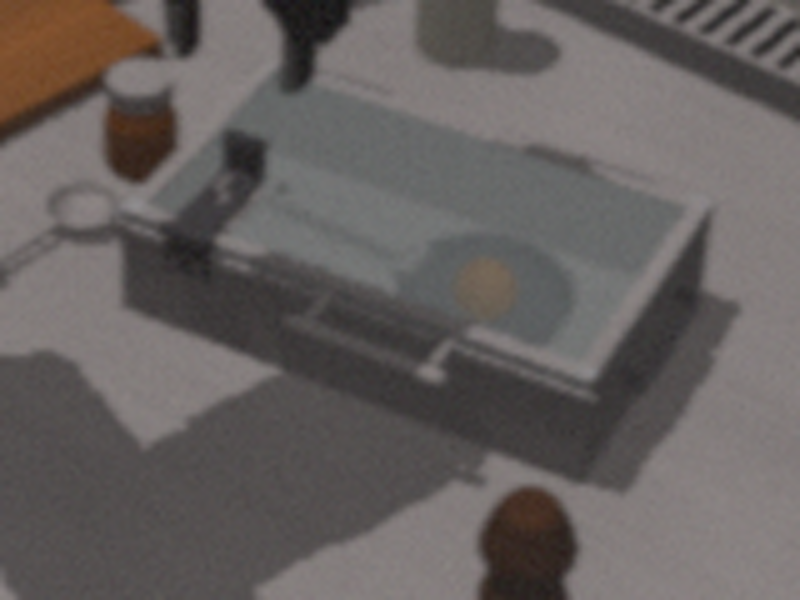

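The side crop shows the hasp tab's top at about (245,135) and the handle's middle at (362,348). Both are within 6 crop pixels of where the carrier pose predicts them, so I'll go down and pinch the tab across its width.

Request:
{"method": "carry_out", "body": {"steps": [[[0,0,0],[-0.1,-0.4,2],60],[[0,0,0],[-0.1,-0.4,4],60],[[0,0,0],[-0.1,-0.4,5.5],60],[[0,0,0],[-0.1,-0.4,6.4],60],[[0,0,0],[-0.1,-0.4,6.4],190],[[0,0,0],[-0.1,-0.4,6.4],190],[[0,0,0],[-0.1,-0.4,6.4],190],[[0,0,0],[-0.1,-0.4,6.4],190]], "force": 30}}

```text
clock: 3.15
tcp_pos: [0.5074, -0.0743, 0.0882]
orientation: [0.001, -0.103, 0.995, 0.003]
wrist_force: [-2.0, 10.2, 4.8]
finger_gap: 0.0249
grip_force: 29.2
```

Request:
{"method": "carry_out", "body": {"steps": [[[0,0,0],[0.15,0,-0.8],190],[[0,0,0],[0.5,0,-1.4],190],[[0,0,0],[0.9,0,-2.1],190],[[0,0,0],[1.3,0,-2.7],190],[[0,0,0],[1.9,0,-3.4],190],[[0,0,0],[2.6,0,-4.0],190],[[0,0,0],[3.4,0,-4.5],190],[[0,0,0],[4.2,0,-4.9],190]]}}

```text
clock: 4.15
tcp_pos: [0.4655, -0.0831, 0.1361]
orientation: [-0.0, -0.103, 0.995, 0.003]
wrist_force: [-0.4, 7.2, -3.5]
finger_gap: 0.0248
grip_force: 29.7
```

```bash
python3 - <<'E'
from h import *
go(W([-28,100,85]),101.8)
im,d=env.read_camera("side"); c=cv2.resize(im[140:300,290:450],None,fx=4,fy=3.7,interpolation=cv2.INTER_CUBIC); cv2.imwrite("pics/s2.png",c[:,:,::-1])
E
```

```text
t 4.15 tcp [ 0.4655 -0.0831  0.1361] gap 0.0248 F [-0.4  7.2 -3.5] grip 29.7
turn [ 0.3  0.  -0. ] shift [-4.22 -0.17  5.11]
```

View pics/s2.png

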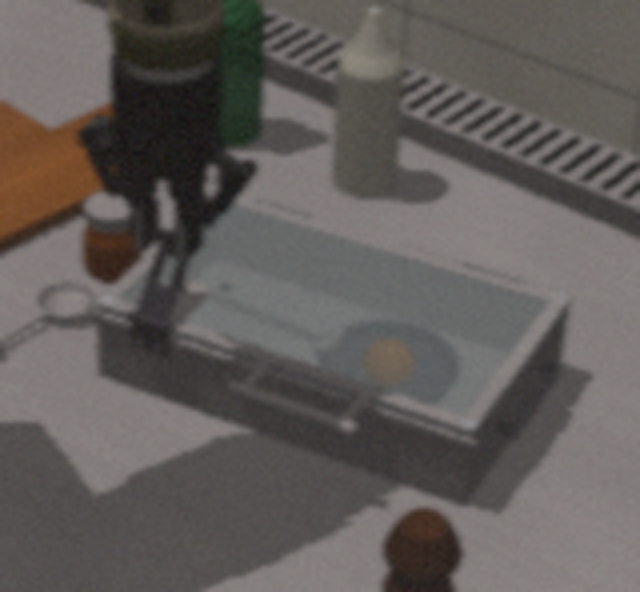

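The hasp is lifted about 55°, with the strap running from (155,335) up to the fingers at (175,245). I'll carry on past upright and release it.

Request:
{"method": "carry_out", "body": {"steps": [[[0,0,0],[0.9,0,-0.3],190],[[0,0,0],[1.8,0,-0.45],190],[[0,0,0],[2.7,0,-0.5],190],[[0,0,0],[3.6,0,-0.4],190],[[0,0,0],[4.5,0,-0.2],190],[[0,0,0],[5.4,0,0.1],190],[[0,0,0],[6.2,0,0.5],190],[[0,0,0],[6.9,0,1.0],190]]}}

```text
clock: 5.2
tcp_pos: [0.3975, -0.0976, 0.1274]
orientation: [-0.0, -0.103, 0.995, 0.002]
wrist_force: [-7.7, 7.9, 12.2]
finger_gap: 0.0246
grip_force: 30.2
```

Request:
{"method": "carry_out", "body": {"steps": [[[0,0,0],[0.5,0,0.4],190],[[0,0,0],[0.9,0,0.8],190],[[0,0,0],[0.9,0,0.8],60],[[0,0,0],[0.9,0,0.8],60],[[0,0,0],[0.9,0,0.8],60],[[0,0,0],[0.9,0,-1],60],[[0,0,0],[0.9,0,-3],60],[[0,0,0],[0.9,0,-5],60]]}}

```text
clock: 6.2
tcp_pos: [0.3903, -0.1015, 0.177]
orientation: [0.0, -0.102, 0.995, -0.0]
wrist_force: [0.0, -0.3, 0.5]
finger_gap: 0.065
grip_force: 0.0
```

```bash
python3 - <<'E'
from h import *
go(W([-125,-30,130]),191.8)
im,d=env.read_camera("side"); c=cv2.resize(im[140:300,290:450],None,fx=4,fy=3.7,interpolation=cv2.INTER_CUBIC); cv2.imwrite("pics/s3.png",c[:,:,::-1])
E
```

```text
t 6.2 tcp [ 0.3903 -0.1015  0.177 ] gap 0.065 F [ 0.  -0.3  0.5] grip 0.0
turn [ -0.    0.  -90.1] shift [ -2.28 -12.87   4.7 ]
```

View pics/s3.png

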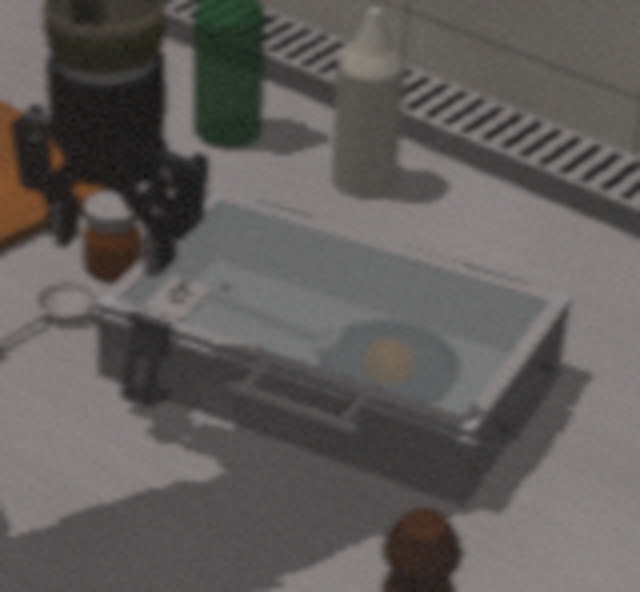

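The hasp now hangs down the front at (145,360). Next I'll go over to the lid's handle.

Request:
{"method": "carry_out", "body": {"steps": [[[0,0,-10.5],[-0.2,-1,0],165],[[0,0,-21],[-0.5,-2.5,0],165],[[0,0,-31.5],[-0.8,-4.5,0],165],[[0,0,-42],[-1.2,-6.5,0],165],[[0,0,-52.5],[-1.6,-8.5,0],165],[[0,0,-63],[-1.9,-10.5,1],165],[[0,0,-73.5],[-2.1,-12,2],165],[[0,0,-84],[-2.3,-12.8,3],165]]}}

```text
clock: 7.25
tcp_pos: [0.4389, -0.223, 0.1455]
orientation: [0.0, 0.743, -0.669, 0.0]
wrist_force: [0.5, -0.5, 0.0]
finger_gap: 0.0298
grip_force: 0.0
```

```bash
python3 -c "
from h import *
go(W([-126,-30,57]),191.8); print(env.get_state()['joint_pos'])"
```

```text
t 7.25 tcp [ 0.4389 -0.223   0.1455] gap 0.0298 F [ 0.5 -0.5  0. ] grip 0.0
turn [-0.  -0.  -5.8] shift [-0.    0.12  8.85]
[-6.33262400e-01  1.99469084e-01 -3.20642023e-01  1.05049517e+00
 -2.29925066e-05 -2.30900900e+00]
```

Request:
{"method": "carry_out", "body": {"steps": [[[0,0,-5.8],[0,0.1,2],165],[[0,0,-5.8],[0,0.1,4.5],165],[[0,0,-5.8],[0,0.1,7],165],[[0,0,-5.8],[0,0.1,8.6],165],[[0,0,-5.8],[0,0.1,8.8],240],[[0,0,-5.8],[0,0.1,8.8],240],[[0,0,-5.8],[0,0.1,8.8],240],[[0,0,-5.8],[0,0.1,8.8],240]], "force": 50}}

```text
clock: 8.25
tcp_pos: [0.4398, -0.2207, 0.0586]
orientation: [-0.003, 0.775, -0.632, 0.001]
wrist_force: [7.5, 6.8, -4.4]
finger_gap: 0.0091
grip_force: 48.6
```

Request:
{"method": "carry_out", "body": {"steps": [[[0,0,0],[0,0,-0.8],240],[[0,0,0],[0,-0.1,-1.9],240],[[0,0,0],[0,-0.3,-3.2],240],[[0,0,0],[0,-0.54,-4.46],240],[[0,0,0],[0,-1.16,-6.63],240],[[0,0,0],[0,-2.0,-8.71],240],[[0,0,0],[0,-3.06,-10.7],240],[[0,0,0],[0,-4.3,-12.57],240]]}}

```text
clock: 9.25
tcp_pos: [0.4806, -0.212, 0.1837]
orientation: [-0.002, 0.775, -0.632, -0.001]
wrist_force: [7.7, 2.8, -12.2]
finger_gap: 0.0093
grip_force: 48.4
```

```bash
python3 - <<'E'
from h import *
go(W([-126+43,-30,57+126]),191.8)
im,d=env.read_camera("side"); c=cv2.resize(im[100:300,290:450],None,fx=3.5,fy=3,interpolation=cv2.INTER_CUBIC); cv2.imwrite("pics/s4.png",c[:,:,::-1])
E
```

```text
t 9.25 tcp [ 0.4806 -0.212   0.1837] gap 0.0093 F [  7.7   2.8 -12.2] grip 48.4
turn [-0.1  0.2 -0.2] shift [0.22 0.12 0.07]
```

View pics/s4.png

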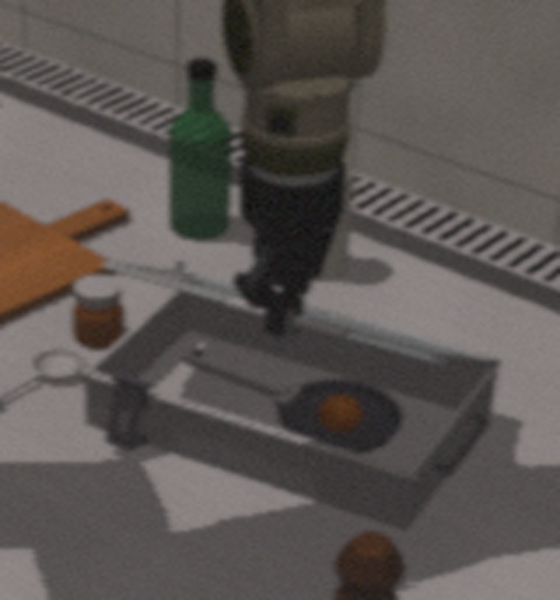

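The lid is rising with the bar in the grip, the hasp stays down, and the pan and ball are undisturbed. I'll continue the arc.

Request:
{"method": "carry_out", "body": {"steps": [[[0,0,0],[0,-1.44,-1.73],240],[[0,0,0],[0,-3.06,-3.3],240],[[0,0,0],[0,-4.83,-4.7],240],[[0,0,0],[0,-6.74,-5.87],240],[[0,0,0],[0,-8.77,-6.86],240],[[0,0,0],[0,-10.9,-7.64],240],[[0,0,0],[0,-13.06,-8.2],240],[[0,0,0],[0,-15.3,-8.5],240]]}}

```text
clock: 10.3
tcp_pos: [0.6285, -0.1808, 0.2711]
orientation: [-0.001, 0.775, -0.632, -0.001]
wrist_force: [-5.5, 6.7, 6.8]
finger_gap: 0.0088
grip_force: 52.4
```

Request:
{"method": "carry_out", "body": {"steps": [[[0,0,0],[0,-1.1,-0.1],240],[[0,0,0],[0,-2.3,-0.1],240],[[0,0,0],[0,-3.4,0],240],[[0,0,0],[0,-4.5,0.1],240],[[0,0,0],[0,-4.5,0.1],240],[[0,0,0],[0,-4.5,0.1],165],[[0,0,0],[0,-4.5,0.1],165],[[0,0,0],[0,-4.5,-2.5],165]]}}

```text
clock: 11.3
tcp_pos: [0.6726, -0.1742, 0.2918]
orientation: [0.001, 0.774, -0.633, -0.002]
wrist_force: [0.4, -0.0, 0.7]
finger_gap: 0.0301
grip_force: 0.0
```

```bash
python3 - <<'E'
from h import *
go(W([90,-30,330]),191.8)
E
```

```text
t 11.3 tcp [ 0.6726 -0.1742  0.2918] gap 0.0301 F [ 0.4 -0.   0.7] grip 0.0
turn [ 0.2  0.1 -0.3] shift [-0.    2.41 -3.81]
```

Request:
{"method": "carry_out", "body": {"steps": [[[0,0,0],[0,0,-2],165],[[0,0,0],[0,0,-4],165],[[0,0,0],[0,3,-4.5],165],[[0,0,0],[0,8,-4.5],165],[[0,0,0],[0,13,-4.5],120],[[0,0,0],[0,18,-4.5],120],[[0,0,0],[0,21,-4.5],120],[[0,0,0],[0,21,-4.5],120]]}}

```text
clock: 12.3
tcp_pos: [0.4662, -0.2166, 0.3401]
orientation: [0.0, 0.774, -0.634, 0.001]
wrist_force: [0.9, 0.1, 0.6]
finger_gap: 0.0455
grip_force: 0.0
```

```bash
python3 - <<'E'
from h import *
go(W([-100,-30,330]),191.8)
a,da=env.read_camera("top"); b,db=env.read_camera("side"); np.savez("pics/p5.npz",a=a,da=da,b=b,db=db)
c=cv2.resize(a[140:260,320:450],None,fx=3,fy=4,interpolation=cv2.INTER_CUBIC); e=cv2.resize(b[140:300,300:430],None,fx=3,fy=3,interpolation=cv2.INTER_CUBIC)
cv2.imwrite("pics/p5.png",np.hstack([c,e])[:,:,::-1])
E
```

```text
t 12.3 tcp [ 0.4662 -0.2166  0.3401] gap 0.0455 F [0.9 0.1 0.6] grip 0.0
turn [-0.  -0.1 -0.5] shift [0.06 0.31 1.01]
```

View pics/p5.png

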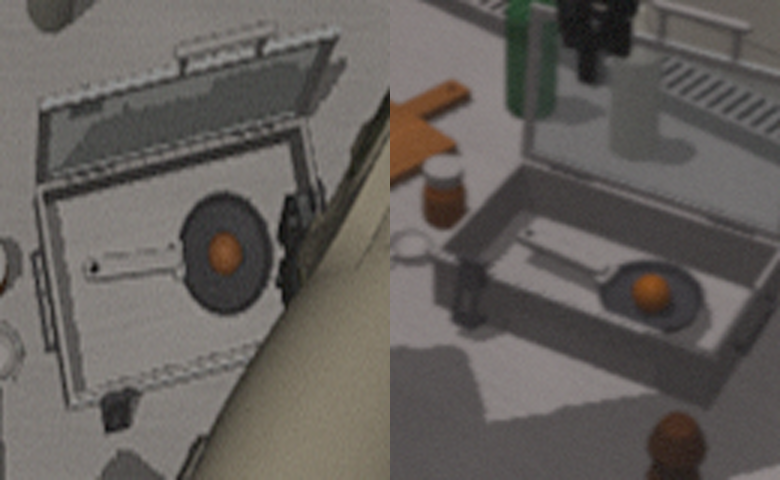

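The lid stands open past upright, and the pan and ball are in place. In the left (top) panel the bowl centre is near (227,253), the handle runs from (182,262) to (88,269), and the ball is at (225,254).

```bash
python3 - <<'E'
from h import *
t=np.load("pics/p5.npz"); a,da,b,db=[t[k] for k in("a","da","b","db")]
hsv=cv2.cvtColor(a,cv2.COLOR_RGB2HSV)
m=((hsv[:,:,2]<95)).astype(np.uint8); mm=np.zeros_like(m); mm[185:222,376:412]=m[185:222,376:412]
ball=cv2.inRange(hsv,(4,110,40),(18,255,255)); ball[:185]=0; ball[222:]=0; ball[:,:380]=0; ball[:,410:]=0
v,u=np.nonzero(ball); print("ball",len(u),plane("top",[[u.mean(),v.mean()]],.03))
mm|=(ball>0); mm=cv2.morphologyEx(mm,cv2.MORPH_OPEN,np.ones((5,5)))
n,l,st,ce=cv2.connectedComponentsWithStats(mm);k=l[203,395]; cs,_=cv2.findContours((l==k).astype(np.uint8),0,2); (x,y),ax,_=cv2.fitEllipse(cs[0])
print("bowl px",x,y,ax,plane("top",[[x,y]],.031))
P=plane("top",[[320+88/3,140+269/4],[320+182/3,140+262/4]],.040); print("handle",P,np.degrees(np.arctan2(*(P[0]-P[1])[[1,0]])))
S=plane("side",[[300+(522-390)/3,140+237/3],[300+(603-390)/3,140+275/3]],.040); print("side handle",S)
sh=cv2.inRange(cv2.cvtColor(b,cv2.COLOR_RGB2HSV),(4,110,40),(18,255,255)); sh[:225]=0; sh[250:]=0; sh[:,:375]=0; sh[:,:][:,405:]=0
v,u=np.nonzero(sh); print("side ball",len(u),plane("side",[[u.mean(),v.mean()]],.03))
C=cloud("top",da); 
for u,v in((340,206),(355,206),(365,206),(375,206)): print(np.round(C[v,u],3))
E
```

```text
ball 92 [[ 0.56678727 -0.21227008  0.03      ]]
bowl px 394.8658752441406 202.92079162597656 (29.79961395263672, 30.68235969543457) [[ 0.56640651 -0.21291222  0.031     ]]
handle [[ 0.54792729 -0.06095246  0.04      ]
 [ 0.55537764 -0.16427096  0.04      ]] 94.1244898586383
side handle [[ 0.54221776 -0.06481801  0.04      ]
 [ 0.55045616 -0.16443643  0.04      ]]
side ball 118 [[ 0.57145112 -0.20738298  0.03      ]]
[ 0.557 -0.032  0.007]
[ 0.553 -0.08   0.036]
[ 0.551 -0.111  0.05 ]
[ 0.554 -0.146  0.039]
```

```bash
python3 - <<'E'
from h import *
t=np.load("pics/p5.npz"); g=cv2.cvtColor(t["a"],cv2.COLOR_RGB2GRAY).astype(float)
for u in (352,358,364,370,376): print(u,np.round(g[197:216,u-3:u+3].mean(1)).astype(int))
print(plane("top",[[352,203],[352,209],[370,203],[370,209]],.04)[:,:2])
E
```

```text
352 [128 128 126 129 129 132 132 122 113  93  80 119  94 103 132 128 128 130
 129]
358 [128 128 129 130 132 134 107 113 131 130 136 120  91 114 131 129 128 129
 129]
364 [128 130 132 131 132 130 117 124 129 130 134  90 102 135 130 130 130 128
 129]
370 [131 132 131 132 135 112 115 130 128 134 108  98 126 132 131 131 130 129
 129]
376 [132 131 132 131 113 117 128 128 132 128  92 104 129 130 133 132 128 131
 131]
[[ 0.56225835 -0.06973373]
 [ 0.54223255 -0.06972601]
 [ 0.56319186 -0.12912685]
 [ 0.54314745 -0.12897689]]
```

```bash
python3 -c "
from h import *
go([.557,-.133,.12],186.2)"
```

```text
t 12.4 tcp [ 0.4681 -0.2165  0.3394] gap 0.0452 F [-0.9 -0.8 -0.4] grip 0.0
turn [-0.1 -0.   5.2] shift [ -6.44 -10.34  21.95]
```

Request:
{"method": "carry_out", "body": {"steps": [[[0,0,2],[-1,-1.7,2],120],[[0,0,4],[-2.5,-4,5],120],[[0,0,5.2],[-4,-6.5,9],120],[[0,0,5.2],[-5.3,-8.5,13],120],[[0,0,5.2],[-6,-9.6,16],120],[[0,0,5.2],[-6.4,-10.3,19],120],[[0,0,5.2],[-6.4,-10.3,21],120],[[0,0,5.2],[-6.4,-10.3,22],120]]}}

```text
clock: 13.4
tcp_pos: [0.5563, -0.1319, 0.117]
orientation: [0.0, 0.745, -0.667, -0.001]
wrist_force: [1.1, -0.8, 0.2]
finger_gap: 0.045
grip_force: 0.0
```

```bash
python3 - <<'E'
from h import *
go([.557,-.133,.016],186.2)
im,d=env.read_camera("side"); c=cv2.resize(im[140:300,290:450],None,fx=4,fy=3.7,interpolation=cv2.INTER_CUBIC); cv2.imwrite("pics/s6.png",c[:,:,::-1])
E
```

```text
t 13.4 tcp [ 0.5563 -0.1319  0.117 ] gap 0.045 F [ 1.1 -0.8  0.2] grip 0.0
turn [0.1 0.1 0.2] shift [ 0.13 -0.08 10.1 ]
```

View pics/s6.png

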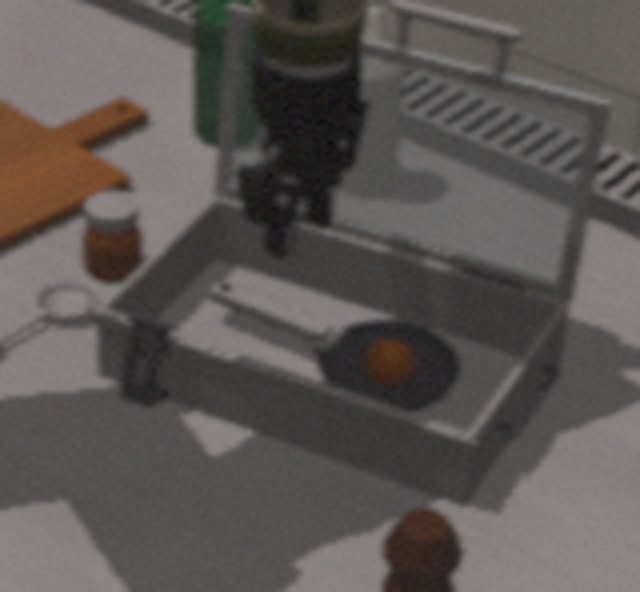

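The fingers straddle the pan's handle from above, with the ball centred. I'll descend and then close slowly and lightly.

Request:
{"method": "carry_out", "body": {"steps": [[[0,0,0],[0.1,-0.1,1.5],120],[[0,0,0],[0.1,-0.1,3.2],120],[[0,0,0],[0.1,-0.1,5],120],[[0,0,0],[0.1,-0.1,6.8],120],[[0,0,0],[0.1,-0.1,8.4],120],[[0,0,0],[0.1,-0.1,9.5],130],[[0,0,0],[0.1,-0.1,10],140],[[0,0,0],[0.1,-0.1,10.1],150]], "force": 20}}

```text
clock: 14.45
tcp_pos: [0.5573, -0.1336, 0.0179]
orientation: [-0.0, 0.745, -0.667, -0.0]
wrist_force: [-0.3, -0.1, -0.7]
finger_gap: 0.0352
grip_force: 0.0
```

Request:
{"method": "carry_out", "body": {"steps": [[[0,0,0],[0,0,0],160],[[0,0,0],[0,0,0],168],[[0,0,0],[0,0,0],176],[[0,0,0],[0,0,0],184],[[0,0,0],[0,0,0],192],[[0,0,0],[0,0,0],200],[[0,0,0],[0,0,0],208],[[0,0,0],[0,0,0],216]]}}

```text
clock: 15.45
tcp_pos: [0.5575, -0.1335, 0.0181]
orientation: [-0.0, 0.745, -0.667, 0.0]
wrist_force: [1.2, 0.2, -0.3]
finger_gap: 0.0178
grip_force: 21.8
```

Request:
{"method": "carry_out", "body": {"steps": [[[0,0,0],[0,0,0],225],[[0,0,0],[0,0,0],235],[[0,0,0],[0,0,0],245],[[0,0,0],[0,0,0],250],[[0,0,0],[0,0,0],250],[[0,0,0],[0,0,0],250],[[0,0,0],[0,0,0],250],[[0,0,0],[0,0,0],250]], "force": 100}}

```text
clock: 16.45
tcp_pos: [0.5574, -0.1334, 0.0181]
orientation: [-0.0, 0.745, -0.667, 0.0]
wrist_force: [0.6, 2.0, 5.0]
finger_gap: 0.0156
grip_force: 99.2
```

```bash
cat >> h.py <<'E'
def ballbowl():
    for n in("top","side"):
        a,d=env.read_camera(n); h=cv2.cvtColor(a,cv2.COLOR_RGB2HSV); np.savez("pics/last_%s.npz"%n,a=a,d=d)
        m=cv2.inRange(h,(4,130,60),(16,255,255)); k,l,st,ce=cv2.connectedComponentsWithStats(m)
        print(n,[(np.round(ce[i],1).tolist(),int(st[i,4])) for i in range(1,k) if 40<st[i,4]<400])
E
python3 -c "
from h import *
go([.557,-.133,.016],186.2); ballbowl()"
```

```text
t 16.45 tcp [ 0.5574 -0.1334  0.0181] gap 0.0156 F [0.6 2.  5. ] grip 99.2
turn [-0.   0.   0.1] shift [-0.05  0.04  0.21]
top []
side [([3.9, 9.7], 45), ([317.0, 205.3], 48), ([386.9, 236.5], 90)]
```

Request:
{"method": "carry_out", "body": {"steps": [[[0,0,0],[0,0,-0.05],250],[[0,0,0],[0,0,-0.15],250],[[0,0,0],[0,0,-0.3],250],[[0,0,0],[0,0,-0.5],250],[[0,0,0],[0,0,-0.75],250],[[0,0,0],[0,0,-1.05],250],[[0,0,0],[0,0,-1.4],250],[[0,0,0],[0,0,-1.8],250]]}}

```text
clock: 17.55
tcp_pos: [0.5572, -0.1335, 0.0363]
orientation: [-0.0, 0.745, -0.667, -0.0]
wrist_force: [-0.3, 0.9, -3.0]
finger_gap: 0.0156
grip_force: 98.2
```

Request:
{"method": "carry_out", "body": {"steps": [[[0,0,0],[0,0,-0.5],250],[[0,0,0],[0,0,-1],250],[[0,0,0],[0,0,-1.5],250],[[0,0,0],[0,0,-2],250],[[0,0,0],[0,0,-2.5],250],[[0,0,0],[0,0,-3],250],[[0,0,0],[0,0,-3.5],250],[[0,0,0],[0,0,-4],250]]}}

```text
clock: 18.55
tcp_pos: [0.5572, -0.1335, 0.0763]
orientation: [-0.0, 0.745, -0.667, -0.0]
wrist_force: [0.3, -0.2, -3.3]
finger_gap: 0.0158
grip_force: 98.2
```

```bash
python3 - <<'E'
from h import *
go([.557,-.133,.15],186.2); print(rot(env.get_state()["orientation"]).as_matrix()[:,2].round(3), env.get_state()["ft_torque"]); ballbowl()
im=np.load("pics/last_side.npz")["a"]; c=cv2.resize(im[140:300,290:450],None,fx=4,fy=3.7,interpolation=cv2.INTER_CUBIC); cv2.imwrite("pics/s7.png",c[:,:,::-1])
E
```

```text
t 18.55 tcp [ 0.5572 -0.1335  0.0763] gap 0.0158 F [ 0.3 -0.2 -3.3] grip 98.2
turn [-0.   0.   0.1] shift [-0.06  0.01 -7.37]
[-0.  0. -1.] [ 0.16077818  0.0121887  -0.00863629]
top []
side [([5.3, 9.5], 53), ([316.9, 205.7], 52), ([388.0, 221.5], 95)]
```

View pics/s7.png

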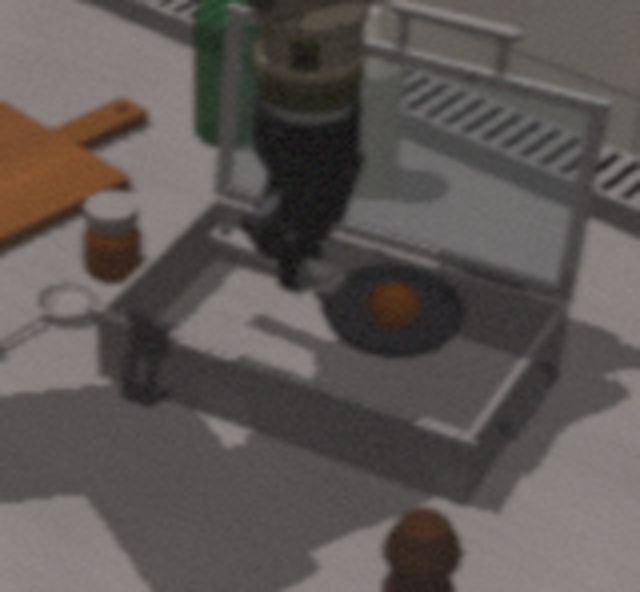

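The pan is clear of the floor and level, with the ball in the middle; the lid is open and the hasp hangs. I'll plan a smooth path: lift, then along the carrier clear of the lid, then turn while moving over the board.

```bash
cat > plan.py <<'E'
from h import *
print("oil",plane("side",[347,176],0),"squeeze",plane("side",[382,190],0),"spice",plane("side",[317,213],0))
s=env.get_state(); p0=np.array(s["tcp_pos"]); y=rot(s["orientation"]).as_matrix()[:,1]; ps0=np.degrees(np.arctan2(y[1],y[0]))%360
u=np.array([-.2045,.979,0]); d=.0796
p1=p0+[0,0,.072]; p2=p1+.26*u; p3=np.array([.5333+d*.9955,.2209-d*.0951,p1[2]]); ps3=84.54
print(ps0,p1,p2,p3)
def fr(psi):
    a=np.radians(psi); y=np.array([np.cos(a),np.sin(a),0]); z=np.array([0,0,-1.]); return R.from_matrix(np.stack([np.cross(y,z),y,z],1))
mj=lambda t:10*t**3-15*t**4+6*t**5
path=[(p0,ps0)]
for a,b,pa,pb,n in((p0,p1,ps0,ps0,16),(p1,p2,ps0,ps0,40),(p2,p3,ps0,ps3,48)):
    path+=[(a+(b-a)*mj(k/n),pa+(pb-pa)*mj(k/n)) for k in range(1,n+1)]
for c in range(0,len(path)-1,8):
    q,psi=path[c]; f=fr(psi); out=[]
    for k in range(1,9):
        w,ph=path[c+k]; out.append((round(psi-ph,1),*[round(float(v),2) for v in f.inv().apply(w-q)*100]))
    print(c//8," ".join("%.1f|%.2f,%.2f,%.2f;"%o for o in out))
E
python3 plan.py
```

```text
oil [[0.77445552 0.12269442 0.        ]] squeeze [[ 0.78908679 -0.02449217  0.        ]] spice [[0.54493323 0.0538859  0.        ]]
186.30965814630844 [ 0.55766414 -0.1337536   0.14871478] [0.50449414 0.1207864  0.14871478] [0.6125418  0.21333004 0.14871478]
0 0.0|0.00,0.00,-0.02; 0.0|0.00,0.00,-0.12; 0.0|0.00,0.00,-0.35; 0.0|0.00,0.00,-0.75; 0.0|0.00,0.00,-1.30; 0.0|0.00,0.00,-1.98; 0.0|0.00,0.00,-2.76; 0.0|0.00,0.00,-3.60;
1 0.0|0.00,0.00,-0.84; 0.0|0.00,0.00,-1.62; 0.0|0.00,0.00,-2.30; 0.0|0.00,0.00,-2.85; 0.0|0.00,0.00,-3.25; 0.0|0.00,0.00,-3.48; 0.0|0.00,0.00,-3.58; 0.0|0.00,0.00,-3.60;
2 0.0|-0.00,0.00,0.00; 0.0|-0.03,0.00,0.00; 0.0|-0.10,0.01,0.00; 0.0|-0.22,0.02,0.00; 0.0|-0.42,0.04,0.00; 0.0|-0.69,0.07,0.00; 0.0|-1.05,0.10,0.00; 0.0|-1.50,0.14,0.00;
3 0.0|-0.54,0.05,0.00; 0.0|-1.18,0.11,0.00; 0.0|-1.91,0.18,0.00; 0.0|-2.72,0.26,0.00; 0.0|-3.62,0.35,0.00; 0.0|-4.59,0.44,0.00; 0.0|-5.62,0.54,0.00; 0.0|-6.72,0.65,0.00;
4 0.0|-1.14,0.11,0.00; 0.0|-2.31,0.22,0.00; 0.0|-3.51,0.34,0.00; 0.0|-4.73,0.45,0.00; 0.0|-5.94,0.57,0.00; 0.0|-7.14,0.69,0.00; 0.0|-8.31,0.80,0.00; 0.0|-9.45,0.
[... 723 characters left out ...]
26,0.00; 6.6|-0.77,-0.52,0.00; 10.2|-1.18,-0.81,0.00; 13.9|-1.61,-1.10,0.00; 17.7|-2.04,-1.40,0.00; 21.6|-2.49,-1.71,0.00; 25.6|-2.95,-2.02,0.00; 29.5|-3.41,-2.33,0.00;
10 4.0|-0.55,-0.05,0.00; 7.9|-1.10,-0.09,0.00; 11.8|-1.64,-0.14,0.00; 15.6|-2.17,-0.18,0.00; 19.3|-2.69,-0.23,0.00; 22.9|-3.19,-0.27,0.00; 26.3|-3.66,-0.31,0.00; 29.5|-4.11,-0.35,0.00;
11 3.0|-0.39,0.18,0.00; 5.9|-0.75,0.34,0.00; 8.5|-1.08,0.49,0.00; 10.8|-1.37,0.63,0.00; 12.9|-1.64,0.76,0.00; 14.8|-1.88,0.86,0.00; 16.4|-2.08,0.96,0.00; 17.7|-2.25,1.04,0.00;
12 1.1|-0.11,0.10,0.00; 2.0|-0.20,0.19,0.00; 2.6|-0.27,0.25,0.00; 3.1|-0.32,0.29,0.00; 3.4|-0.35,0.32,0.00; 3.5|-0.37,0.33,0.00; 3.6|-0.37,0.34,0.00; 3.6|-0.37,0.34,0.00;
```

Request:
{"method": "carry_out", "body": {"steps": [[[0,0,0],[0,0,-0.02],250],[[0,0,0],[0,0,-0.12],250],[[0,0,0],[0,0,-0.35],250],[[0,0,0],[0,0,-0.75],250],[[0,0,0],[0,0,-1.3],250],[[0,0,0],[0,0,-2.0],250],[[0,0,0],[0,0,-2.8],250],[[0,0,0],[0,0,-3.6],250]]}}

```text
clock: 19.65
tcp_pos: [0.5573, -0.1336, 0.1128]
orientation: [-0.0, 0.745, -0.667, 0.0]
wrist_force: [-0.3, -0.7, -2.1]
finger_gap: 0.016
grip_force: 98.2
```

Request:
{"method": "carry_out", "body": {"steps": [[[0,0,0],[0,0,-0.84],250],[[0,0,0],[0,0,-1.6],250],[[0,0,0],[0,0,-2.3],250],[[0,0,0],[0,0,-2.85],250],[[0,0,0],[0,0,-3.25],250],[[0,0,0],[0,0,-3.48],250],[[0,0,0],[0,0,-3.58],250],[[0,0,0],[0,0,-3.6],250]]}}

```text
clock: 20.65
tcp_pos: [0.5571, -0.1335, 0.1479]
orientation: [0.0, 0.745, -0.667, -0.0]
wrist_force: [-0.0, -0.2, -3.1]
finger_gap: 0.0158
grip_force: 98.2
```

Request:
{"method": "carry_out", "body": {"steps": [[[0,0,0],[0,0,0],250],[[0,0,0],[-0.03,0,0],250],[[0,0,0],[-0.1,0.01,0],250],[[0,0,0],[-0.22,0.02,0],250],[[0,0,0],[-0.42,0.04,0],250],[[0,0,0],[-0.7,0.07,0],250],[[0,0,0],[-1.05,0.1,0],250],[[0,0,0],[-1.5,0.14,0],250]]}}

```text
clock: 21.65
tcp_pos: [0.5541, -0.1185, 0.148]
orientation: [-0.0, 0.745, -0.667, -0.0]
wrist_force: [0.3, -0.8, -2.0]
finger_gap: 0.0156
grip_force: 98.2
```

Request:
{"method": "carry_out", "body": {"steps": [[[0,0,0],[-0.54,0.05,0],250],[[0,0,0],[-1.18,0.11,0],250],[[0,0,0],[-1.9,0.18,0],250],[[0,0,0],[-2.7,0.26,0],250],[[0,0,0],[-3.6,0.35,0],250],[[0,0,0],[-4.6,0.44,0],250],[[0,0,0],[-5.6,0.54,0],250],[[0,0,0],[-6.7,0.65,0],250]]}}

```text
clock: 22.65
tcp_pos: [0.5402, -0.0522, 0.148]
orientation: [-0.0, 0.745, -0.667, -0.0]
wrist_force: [-0.1, 0.1, -1.5]
finger_gap: 0.0159
grip_force: 98.2
```

Request:
{"method": "carry_out", "body": {"steps": [[[0,0,0],[-1.14,0.11,0],250],[[0,0,0],[-2.3,0.22,0],250],[[0,0,0],[-3.5,0.34,0],250],[[0,0,0],[-4.7,0.45,0],250],[[0,0,0],[-5.9,0.57,0],250],[[0,0,0],[-7.1,0.69,0],250],[[0,0,0],[-8.3,0.8,0],250],[[0,0,0],[-9.45,0.91,0],250]]}}

```text
clock: 23.65
tcp_pos: [0.5208, 0.0408, 0.148]
orientation: [-0.0, 0.745, -0.667, 0.0]
wrist_force: [0.1, 0.6, -2.8]
finger_gap: 0.0154
grip_force: 98.2
```

Request:
{"method": "carry_out", "body": {"steps": [[[0,0,0],[-1.1,0.11,0],250],[[0,0,0],[-2.13,0.2,0],250],[[0,0,0],[-3.1,0.3,0],250],[[0,0,0],[-4.0,0.38,0],250],[[0,0,0],[-4.8,0.46,0],250],[[0,0,0],[-5.54,0.53,0],250],[[0,0,0],[-6.17,0.59,0],250],[[0,0,0],[-6.72,0.65,0],250]]}}

```text
clock: 24.65
tcp_pos: [0.507, 0.1064, 0.148]
orientation: [-0.0, 0.745, -0.667, -0.0]
wrist_force: [1.2, -0.2, -2.4]
finger_gap: 0.016
grip_force: 98.2
```

Request:
{"method": "carry_out", "body": {"steps": [[[0,0,0],[-0.45,0.04,0],250],[[0,0,0],[-0.8,0.08,0],250],[[0,0,0],[-1.08,0.1,0],250],[[0,0,0],[-1.28,0.12,0],250],[[0,0,0],[-1.4,0.13,0],250],[[0,0,0],[-1.47,0.14,0],250],[[0,0,0],[-1.5,0.14,0],250],[[0,0,0],[-1.5,0.14,0],250]]}}

```text
clock: 25.65
tcp_pos: [0.504, 0.1208, 0.148]
orientation: [-0.0, 0.745, -0.667, 0.0]
wrist_force: [0.1, 0.2, -3.2]
finger_gap: 0.016
grip_force: 98.2
```

```bash
python3 -c "
from h import *
go([.5045,.1208,.1487],186.3); print(env.get_state()['joint_pos'].round(2),env.get_state()['ft_torque'].round(3)); ballbowl()"
```

```text
t 25.65 tcp [0.504  0.1208 0.148 ] gap 0.016 F [ 0.1  0.2 -3.2] grip 98.2
turn [-0.  0.  0.] shift [ 0.01 -0.04 -0.07]
[ 0.08  0.25 -0.25  1.07  0.   -1.6 ] [ 0.186 -0.004  0.026]
top [([271.1, 157.8], 81), ([318.3, 212.0], 84)]
side [([4.9, 9.6], 48), ([311.0, 176.0], 88), ([316.9, 204.9], 42)]
```

```bash
python3 -c "
from h import *
print(plane('top',[318.3,212],.158),plane('side',[311,176],.158))"
```

```text
[[0.51141054 0.04247057 0.158     ]] [[0.52124975 0.05199389 0.158     ]]
```

Request:
{"method": "carry_out", "body": {"steps": [[[0,0,0],[0,0,0],250],[[0,0,0.1],[-0.01,-0.01,0],250],[[0,0,0.2],[-0.02,-0.03,0],250],[[0,0,0.5],[-0.04,-0.06,0],250],[[0,0,1.0],[-0.08,-0.11,0],250],[[0,0,1.6],[-0.13,-0.19,0],250],[[0,0,2.5],[-0.2,-0.29,0],250],[[0,0,3.6],[-0.28,-0.42,0],250]]}}

```text
clock: 26.75
tcp_pos: [0.508, 0.1242, 0.148]
orientation: [-0.0, 0.723, -0.691, -0.0]
wrist_force: [0.3, 0.7, -2.5]
finger_gap: 0.0159
grip_force: 98.3
```

Request:
{"method": "carry_out", "body": {"steps": [[[0,0,1.4],[-0.12,-0.15,0],250],[[0,0,3.0],[-0.25,-0.33,0],250],[[0,0,4.8],[-0.41,-0.53,0],250],[[0,0,6.9],[-0.59,-0.76,0],250],[[0,0,9.3],[-0.8,-1.02,0],250],[[0,0,11.9],[-1.02,-1.31,0],250],[[0,0,14.7],[-1.26,-1.62,0],250],[[0,0,17.7],[-1.52,-1.96,0],250]]}}

```text
clock: 27.75
tcp_pos: [0.5269, 0.1404, 0.148]
orientation: [0.0, -0.608, 0.794, 0.0]
wrist_force: [0.0, -0.4, -2.4]
finger_gap: 0.016
grip_force: 98.3
```

Request:
{"method": "carry_out", "body": {"steps": [[[0,0,3.2],[-0.37,-0.26,0],250],[[0,0,6.6],[-0.77,-0.52,0],250],[[0,0,10.2],[-1.18,-0.81,0],250],[[0,0,13.9],[-1.61,-1.1,0],250],[[0,0,17.7],[-2.04,-1.4,0],250],[[0,0,21.6],[-2.49,-1.71,0],250],[[0,0,25.6],[-2.95,-2.02,0],250],[[0,0,29.5],[-3.41,-2.33,0],250]]}}

```text
clock: 28.75
tcp_pos: [0.5584, 0.1673, 0.1479]
orientation: [0.0, -0.385, 0.923, -0.0]
wrist_force: [-1.1, 0.0, -2.6]
finger_gap: 0.0159
grip_force: 98.3
```

Request:
{"method": "carry_out", "body": {"steps": [[[0,0,4.0],[-0.55,-0.05,0],250],[[0,0,7.9],[-1.1,-0.09,0],250],[[0,0,11.8],[-1.64,-0.14,0],250],[[0,0,15.6],[-2.17,-0.18,0],250],[[0,0,19.3],[-2.69,-0.23,0],250],[[0,0,22.9],[-3.19,-0.27,0],250],[[0,0,26.3],[-3.66,-0.31,0],250],[[0,0,29.5],[-4.11,-0.35,0],250]]}}

```text
clock: 29.75
tcp_pos: [0.5897, 0.1941, 0.1479]
orientation: [0.0, -0.138, 0.99, -0.0]
wrist_force: [-0.2, 0.7, -3.3]
finger_gap: 0.016
grip_force: 98.3
```

Request:
{"method": "carry_out", "body": {"steps": [[[0,0,3.0],[-0.39,0.18,0],250],[[0,0,5.9],[-0.75,0.34,0],250],[[0,0,8.5],[-1.08,0.49,0],250],[[0,0,10.8],[-1.37,0.63,0],250],[[0,0,12.9],[-1.64,0.76,0],250],[[0,0,14.8],[-1.88,0.86,0],250],[[0,0,16.4],[-2.08,0.96,0],250],[[0,0,17.7],[-2.25,1.04,0],250]]}}

```text
clock: 30.75
tcp_pos: [0.6082, 0.2103, 0.148]
orientation: [0.0, 0.016, 1.0, -0.0]
wrist_force: [-0.1, 0.3, -2.4]
finger_gap: 0.0163
grip_force: 98.3
```

Request:
{"method": "carry_out", "body": {"steps": [[[0,0,1.1],[-0.11,0.1,0],250],[[0,0,2.0],[-0.2,0.19,0],250],[[0,0,2.6],[-0.27,0.25,0],250],[[0,0,3.1],[-0.32,0.29,0],250],[[0,0,3.4],[-0.35,0.32,0],250],[[0,0,3.5],[-0.37,0.33,0],250],[[0,0,3.6],[-0.37,0.34,0],250],[[0,0,3.6],[-0.37,0.34,0],250]]}}

```text
clock: 31.75
tcp_pos: [0.6119, 0.2135, 0.148]
orientation: [0.0, 0.046, 0.999, 0.0]
wrist_force: [-1.5, 0.4, -3.3]
finger_gap: 0.0158
grip_force: 98.3
```

```bash
python3 -c "
from h import *
go([.6125,.2133,.148],84.54); ballbowl()
for n in('top','side'):
  t=np.load('pics/last_%s.npz'%n)['a']; h=cv2.cvtColor(t,cv2.COLOR_RGB2HSV); m=h[:,:,2]; 
  print(n,plane(n,[[260,205]],.158))
c0,M,o=cam('top')
for n in('top','side'):
  c0,M,o=cam(n)
  for p in([.533,.221,.158],[.533,.221,.161],[.68,.207,.17]):
    q=M.T@(np.array(p)-o); print(n,p,c0['cx']-c0['fx']*q[0]/q[2],c0['cy']+c0['fy']*q[1]/q[2])
"
```

```text
t 31.75 tcp [0.6119 0.2135 0.148 ] gap 0.0158 F [-1.5  0.4 -3.3] grip 98.3
turn [0.  0.  0.2] shift [-0.06 -0.01  0.  ]
top [([273.2, 159.4], 62), ([287.5, 187.8], 149)]
side [([4.3, 8.9], 50), ([275.4, 153.1], 78), ([25.9, 198.3], 42), ([316.6, 205.3], 46)]
top [[0.53017718 0.21935052 0.158     ]]
side [[0.31924615 0.0571337  0.158     ]]
top [0.533, 0.221, 0.158] 259.48787200060417 204.07431160058178
top [0.533, 0.221, 0.161] 259.3858392908936 203.89961669655008
top [0.68, 0.207, 0.17] 265.3903710059308 156.23454939728597
side [0.533, 0.221, 0.158] 276.2271601074708 155.2675521098825
side [0.533, 0.221, 0.161] 276.1642594727937 154.47863912391506
side [0.68, 0.207, 0.17] 310.63751592625704 136.73452372598624
```

Request:
{"method": "carry_out", "body": {"steps": [[[0,0,0.2],[-0.05,0,0],250],[[0,0,0.2],[-0.05,0,0],250],[[0,0,0.2],[-0.05,0,0],250],[[0,0,0.2],[-0.05,0,0],250],[[0,0,0.2],[-0.05,0,0],250],[[0,0,0.2],[-0.05,0,0],250],[[0,0,0.2],[-0.05,0,0],250],[[0,0,0.2],[-0.05,0,0],250]]}}

```text
clock: 32.85
tcp_pos: [0.6124, 0.2134, 0.148]
orientation: [0.0, 0.048, 0.999, 0.0]
wrist_force: [0.6, -0.2, -2.7]
finger_gap: 0.0159
grip_force: 98.3
```

```bash
python3 - <<'E'
from h import *
go([.6125,.2133,.148],84.54); ballbowl()
for n,(u0,v0) in {"top":(259,204),"side":(276,155)}.items():
    t=np.load("pics/last_%s.npz"%n); a,d=t["a"],t["d"]; h=cv2.cvtColor(a,cv2.COLOR_RGB2HSV)
    w=np.zeros(h.shape[:2],np.uint8); w[v0-24:v0+24,u0-28:u0+28]=1
    bowl=((h[:,:,1]<80)&(h[:,:,2]<95)&(w>0)).astype(np.uint8); bowl=cv2.morphologyEx(bowl,cv2.MORPH_OPEN,np.ones((3,3)))
    k,l,st,ce=cv2.connectedComponentsWithStats(bowl); i=1+st[1:,4].argmax(); cs,_=cv2.findContours((l==i).astype(np.uint8),0,2)
    hull=cv2.convexHull(max(cs,key=len)); el=cv2.fitEllipse(hull)
    print(n,"bowl",st[i],[np.round(x,1) for x in el],plane(n,[el[0]],.161))
    b=cv2.inRange(h,(4,110,40),(18,255,255)); hm=np.zeros_like(b); cv2.fillConvexPoly(hm,hull,255); b&=cv2.erode(hm,np.ones((5,5)))
    v,u=np.nonzero(b); print(" ball",len(u),u.mean() if len(u) else 0,v.mean() if len(u) else 0)
    # fit plane to depth within bowl rim ring
    C=cloud(n,d); ring=(l==i)&(d>0); P=C[ring]; print(" z",np.percentile(P[:,2],[5,50,95]).round(3))
E
```

```text
t 32.85 tcp [0.6124 0.2134 0.148 ] gap 0.0159 F [ 0.6 -0.2 -2.7] grip 98.3
turn [ 0.  0. -0.] shift [-0.01 -0.01  0.  ]
top [([273.4, 159.2], 55), ([287.8, 195.6], 199)]
side [([4.4, 9.2], 48), ([275.7, 152.8], 72), ([32.3, 195.5], 45), ([316.9, 205.1], 48)]
top bowl [271 180  16  48 345] [array([279.1, 203. ]), array([ 9.7, 54.8]), np.float64(166.8)] [[0.53661011 0.16153076 0.161     ]]
 ball 0 0 0
 z [0.646 0.663 0.678]
side bowl [248 131  56  40 873] [array([270.1, 145.1]), array([45.2, 72.1]), np.float64(65.0)] [[0.56036141 0.28057614 0.161     ]]
 ball 114 271.42105263157896 153.2017543859649
 z [0.002 0.153 0.22 ]
```

```bash
python3 - <<'E'
from h import *
d=np.load("pics/last_side.npz")["d"]; C=cloud("side",d)
for x0,x1 in((.475,.49),(.49,.51),(.51,.53),(.53,.55),(.55,.57),(.66,.675),(.675,.69)):
    w=.06 if x0<.6 else .02; yc=.2209-.0955*((x0+x1)/2-.5333)
    m=(C[:,:,0]>x0)&(C[:,:,0]<x1)&(abs(C[:,:,1]-yc)<w)&(C[:,:,2]>.11)&(C[:,:,2]<.2); z=C[m][:,2]; print(x0,len(z),np.percentile(z,[10,50,90]).round(3) if len(z) else "")
E
```

```text
0.475 25 [0.152 0.159 0.162]
0.49 63 [0.148 0.153 0.16 ]
0.51 169 [0.145 0.157 0.175]
0.53 100 [0.146 0.158 0.176]
0.55 64 [0.147 0.152 0.162]
0.66 18 [0.163 0.17  0.174]
0.675 16 [0.165 0.171 0.174]
```

```bash
python3 -c "
from h import *
print(env.hand_in())"
```

```text
the job is handed in; nothing more can be done
None
```

I handed the job in at about 33 s on the robot's clock, with the arm still holding the pan level over the middle of the board, about 117 mm up, its handle along the paddle and the rice ball resting near the middle. The hasp hangs down, the lid stands open by itself, and nothing else on the counter was touched as far as I could tell. The arm hid the pan from the top camera at the end, so the final level and the ball's position were checked from the side camera only.

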